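# Lock the sample carrier into its dock with the tapered drift

### The arm

A 6-joint arm with a two-finger parallel gripper is mounted at the origin on a cart in front of the work surface, level with it; the furniture and walls round the work are solid. World frame = base frame: x ahead of the robot, y to its left, z up, the work surface at z = 0. Lengths are in mm, angles in rad, forces in N, time in s.
With the tool pointing down it reaches from about 350 to 875 mm from the base axis. Payload 4.2 kg.
Tool frame: the origin (TCP) lies at the very end of the fingers, on their centre line; the grasp point (between the pads) lies 19 mm behind it; z points along the fingers, y is the line along which they close (so a half turn about z gives the same grasp; the last joint's range is limited). The gripper opens to 85 mm and grips with 20 to 120 N. Pads are 22 mm wide; open, the fingers measure 114 mm over their backs; the gripper's body (76 mm by 85 mm) begins 54 mm behind the grasp point. The pads swing forward as they close: fully open they stand 13 mm farther back than shut.
Start: joints at [0.259, 0.385, 0.008, 0, -1.194, -0.259], TCP at [624.979, 0.025, 231.312] pointing down, gripper open.
Joint ranges: [-3.14, 3.14], [-1.21, 2.06], [-1.07, 1.41], [-3.16, 2.05], [-2.99, -0.16], [-3.1, 3.1]. Speed limits (rad/s): [2.79, 2.79, 3.14, 3.14, 3.14, 3.14].

### API

Orientations are given as a unit quaternion [x, y, z, w].
In Python, from bench import arm gives the robot as it stands. The module is installed in compiled form; this text tells all that it offers.
- The arm moves only by the tool drive_tool, never from a script. Its argument "targets" is a list of rows, each a list of 5 numbers: the closure, from -1 (fully open) to 1 (shut), then the shift along the tool's x, y, z in mm, then the turn about the tool's z in degrees. In form: [[grip, tx, ty, tz, roll], ...]. A call has 1 to 12 rows; each row is the pose to reach, as a shift and turn from the pose commanded when the call began, along the tool's axes at that moment; what a row does not reach only later rows make up. A row lasts 1/10 s, in which the tool goes at most 50 mm and 8.59 degrees, less where a joint would pass 70% of its speed; a pose out of reach is approached as far as the arm can. A call with a gripper value outside its range is refused whole. The fingers move at their own pace and stop on an object; the grip force is fixed at half the most. Time passes only in rows, so rows that repeat a pose let the fingers close. It gives the time, the measured TCP pose, the force, the opening and the grip force at its end, in the units of the state.
- arm.read_state(): the state, without advancing time (a new reading comes with each control period).
- arm.get_image(name): name is "scene" or "side" or "wrist"; returns the picture (420x560x3 uint8, blue, green, red); there is no depth.
- arm.camera_params(name): a dict with "fov_y" (degrees; the focal length in pixels is half the picture's height over the tangent of half this angle, whatever the lens; pixels are square), "cx", "cy" (the principal point, pixels), "rvec" (rotation vector, rad) and "tvec" (3), from world to camera coordinates, as OpenCV has them; the wrist camera has in their place "tool_from_camera" (4x4, takes a point from camera to tool coordinates, whose origin is the TCP and whose axes are the flange's). Camera axes: x right, y down, z forward; pixel columns grow to the right and rows downward; lengths in mm; the calibration is good to about 2 mm. The wrist camera is an equidistant fisheye: a pixel r from the principal point sees the ray r / f radians off the axis. A picture is of the moment at which its call begins: read the wrist's pose just before it. camera_params takes no time and is no camera call.
- arm.job_done(): hands the job in; it is judged then, once.
The state is a dict: "clock": time; "joints": joint angles; "joint_vel": joint speeds; "joint_efforts": joint torques, N m; "position": TCP position; "ee_rot": TCP orientation; "contact_force": force on the tool from outside, world axes, zero at the start; "wrist_torque": the same for the moment, N m; "gripper_width": finger opening in mm; "grasp_force": force on a finger pad.
Only numpy, scipy, OpenCV 4.12 (cv2) and the standard library are available. Lean on these libraries where they do the work, as an engineer would, in place of code of your own. Each camera call takes 0.05 s, during which the arm holds its last target. There are 200 camera calls.

### The job

Push the white sample carrier along the dock, between the blue converging rails, until it is up against the two rubber buffers, and let go of it. Then press the red-headed tapered drift all the way down, so that it goes through the carrier's tongue and the dock and draws the two holes into line. Keep the dish seated on the carrier and leave the stapler and the eraser beside the dock alone.

Things in the scene. Friction and masses are not known exactly. Their poses are not given: they have to be found in the camera images.
- dock: Fixed grey plate on the table, 315 x 184 mm, 30 mm thick. Origin: on the vertical drift axis, at table height. x is the direction in which the carrier is pushed in, y left of that, z up. The plate spans x = -270 to +45 mm, y = -92 to +92 mm; its top is at z = 30 mm, with a 28 mm hole on the drift axis.
- drift_axis (a point): Point of the dock on the drift axis, 40 mm above the table (level with the top of the carrier's tongue). Here a dark steel bridge, 32 mm long and 106 mm wide, up to 72 mm above the table, spans the tongue's path with a 64 mm wide gap and guides the drift.
- drift (a joint): How far the drift is pressed down, m: 0 raised (start), 0.041 fully home with the head on the brass collar. It slides vertically in the bridge; about 3 N of friction keeps it where it is left, and drawing the carrier into line adds some 5 to 15 N.
- drift_top (a point): Centre of the flat top of the drift's red round head (40 mm across, 12 mm thick); 127 mm above the table when raised, 86 mm when home. The steel drift below it is 24 mm thick with a 27 mm long taper down to a 5 mm nose; raised, the nose is 4 mm above the carrier's tongue. It enters a hole that is up to 8 mm out of line.
- carrier: Loose white carrier, 0.35 kg, sliding on the dock plate: body 90 x 84 mm, 14 mm thick, front corners rounded, with a steel tongue (36 mm wide, round-ended, 10 mm thick) 53 mm out of its front. Origin: centre of the body's underside; x along the tongue, z up. Touching the unloaded buffers the origin is 86 mm behind the drift axis (hole 6 mm short of it); locked by the drift, 80 mm.
- carrier_hole (a point): Centre of the top of the 25 mm hole in the carrier's tongue, 80 mm ahead of the carrier's origin, 10 mm above its underside.
- push_plate (a point): Middle of the outer rear face of the upright white push plate at the carrier's rear: 84 mm wide, 8 mm thick, from 14 to 50 mm above the carrier's underside (its top is 80 mm above the table); this point is 45 mm behind the carrier's origin and 30 mm above its underside.
- dish_seat (a point): Centre of the seat on the carrier for the dish, inside a 6 mm high grey ring of 64 mm inner diameter; 4 mm ahead of the carrier's origin, 14 mm above its underside.
- sample_dish: Clear round dish with seeds, 60 mm across, 12 mm high, standing loose in the carrier's grey ring. Origin: centre of its underside.
- stapler: Bystander: a teal and grey hand stapler, 32 x 106 x 32 mm, on the table left of the dock. Origin: centre of its underside.
- eraser: Bystander: a blue and white eraser, 19 x 45 x 11 mm, on the table left of the dock. Origin: centre of its underside.
- rail_mouth (a point): Mid-point between the mouths of the two blue rails, 132 mm behind the drift axis, 52 mm above the table (the rails' top). The rails converge from 159 mm apart here to 87 mm apart at 70 mm behind the axis, then run parallel to 34 mm behind it.
- buffers (a point): Mid-point between the faces of the two black rubber buffers, 41 mm behind the drift axis and 38 mm above the table; the buffers, 10 mm thick, are 74 mm apart. Sprung: together 4 N before they yield, then 0.5 N per mm, up to 9 mm, well damped; they push the carrier back out by as much when it is let go.
Not all that is in view belongs to the job. Leave any purple look-alike of the sample_dish alone.

How it is judged (in metres and radians):
On the way:
1. the carrier is up against the buffers between the rails, its hole under the raised drift and less than 9 mm out of line (horizontal distance between carrier_hole and drift_axis below 0.009 m and angle between the x axis of carrier and the x axis of dock, either way round below 0.08 rad and value of joint drift below 0.006 m), for 0.2 s.
At the end, for the whole second after the job is handed in: The drift is fully home (within 3 mm), the carrier's hole is within 2.5 mm of the drift axis, the carrier lies flat and square in the dock (within 0.06 rad) and at rest, and the dish stands in its ring (within 6 mm) (value of joint drift above 0.038 m and horizontal distance between carrier_hole and drift_axis below 0.0025 m and angle between the x axis of carrier and the x axis of dock, either way round below 0.06 rad and angle between carrier's own z axis and vertical below 0.05 rad and linear speed of carrier below 0.01 m/s and distance between sample_dish and dish_seat below 0.006 m); the robot touches nothing.
It fails at once if the dish is knocked out of its ring (distance between sample_dish and dish_seat above 0.015 m).
It fails at once if the stapler is moved more than 20 mm (distance of stapler from where it was at the start of the episode above 0.02 m).
It fails at once if the eraser is moved more than 20 mm (distance of eraser from where it was at the start of the episode above 0.02 m).
It also fails if it takes over 40 s, if anything falls off the work surface, if the arm or the gripper's body presses on something with over 40 N, if the wrist force passes 120 N, or if a joint passes its speed limit or range.

## Working session

There is one attempt and no reset: what is moved stays moved. The work goes in short steps, Python scripts to look and compute and a tool call to move; the robot and the scene stay as the last step left them, time stands still between calls to the robot, and variables do not carry over. Pictures are saved under pics/ and viewed, at most 12 in all, crops included, and the job is handed in when it is done.

Besides the shell and the picture viewer there is one more tool, called as name([rows], argument=value, ...), one row to a line, values as JSON. drive_tool: Moves the arm, as the interface text tells. Its arguments: {"type":"object","properties":{"targets":{"type":"array","items":{"type":"array","items":{"type":"number"}}}},"required":["targets"]}

```bash
mkdir -p pics; cat > h.py <<'E'
import numpy as np, cv2
from bench import arm
from scipy.spatial.transform import Rotation as R
def ray(name,u,v,st=None):
    p=arm.camera_params(name); f=210/np.tan(np.radians(p["fov_y"])/2)
    x,y=u-p["cx"],v-p["cy"]
    if name=="wrist":
        r=np.hypot(x,y); t=r/f; d=np.array([np.sin(t)*x/max(r,1e-9),np.sin(t)*y/max(r,1e-9),np.cos(t)])
        T=np.array(p["tool_from_camera"]); Q=R.from_quat(st["ee_rot"]).as_matrix()
        return Q@T[:3,3]+np.array(st["position"]), Q@T[:3,:3]@d
    M=R.from_rotvec(np.ravel(p["rvec"])).as_matrix(); t=np.ravel(p["tvec"])
    return -M.T@t, M.T@np.array([x/f,y/f,1])
def onz(name,u,v,z,st=None):
    o,d=ray(name,u,v,st); return o+d*(z-o[2])/d[2]
E
python3 - <<'E'
from h import *
s=arm.read_state(); print({k:np.round(v,3) for k,v in s.items()})
for n in("scene","side","wrist"):
    cv2.imwrite(f"pics/{n}0.png",arm.get_image(n)); print(n,arm.camera_params(n))
E
```

```text
{'clock': np.float64(0.0), 'joints': array([ 2.590e-01,  3.860e-01,  7.000e-03, -1.000e-03, -1.194e+00,
       -2.590e-01]), 'joint_vel': array([ 0.001, -0.001,  0.   , -0.   ,  0.001, -0.001]), 'joint_efforts': array([-1.0000e-03, -3.9229e+01,  1.8840e+01,  4.1860e+00, -5.0000e-03,
        0.0000e+00]), 'position': array([6.24431e+02, 5.20000e-02, 2.30229e+02]), 'ee_rot': array([-0.707,  0.707,  0.001, -0.001]), 'contact_force': array([-0.247, -0.278,  0.399]), 'wrist_torque': array([0.008, 0.016, 0.014]), 'grasp_force': np.float64(0.0), 'gripper_width': np.float64(85.076)}
scene {'fov_y': 42.627248346738156, 'cx': 270.26205942628695, 'cy': 215.87036326971375, 'rvec': array([ 1.10488995, -2.16788767,  1.1394648 ]), 'tvec': array([469.14832184, 287.28173999, 616.61381155])}
side {'fov_y': 54.494855360895876, 'cx': 281.7816957533898, 'cy': 208.67362098396777, 'rvec': array([ 2.22228606, -0.22524585,  0.08543347]), 'tvec': array([-501.20765253,  271.44217152,  659.52121888])}
wrist {'fov_y': 65.70646984690485, 'cx': 280.0947994220167, 'cy': 209.30083376461297, 'tool_from_camera': array([[-5.24574395e-04, -9.50424375e-01, -3.10955354e-01,
         7.97729479e+01],
       [ 9.99998576e-01, -9.97330189e-04,  1.36133135e-03,
        -1.28250556e+00],
       [-1.60396766e-03, -3.10954197e-01,  9.50423545e-01,
        -1.42407842e+02],
       [ 0.00000000e+00,  0.00000000e+00,  0.00000000e+00,
         1.00000000e+00]])}
```

View pics/scene0.png

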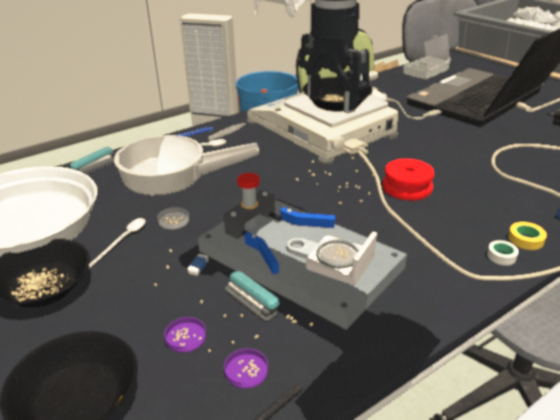

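View pics/wrist0.png

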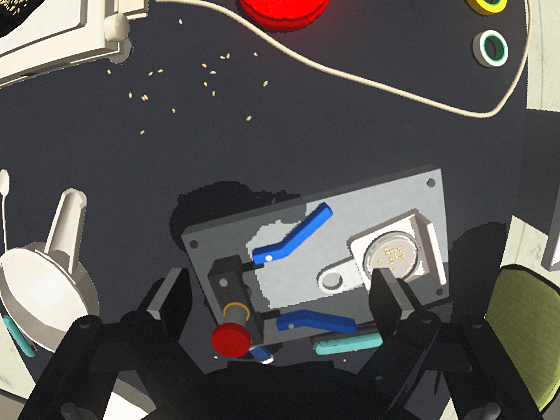

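View pics/side0.png

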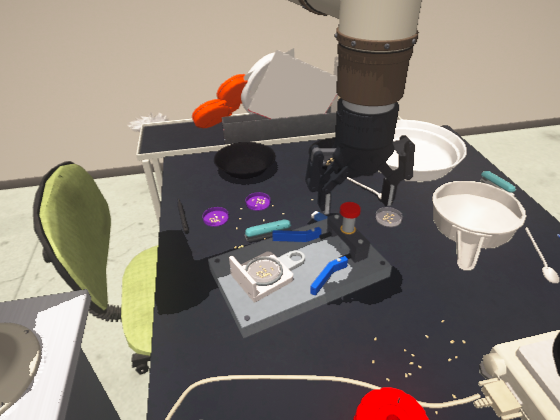

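Scene picture: the drift's red head is at (248,182) and the red spool, a look-alike, at (409,180). The carrier with the dish is at (340,255), with purple look-alike dishes at (185,334) and (246,368) and a loose clear dish at (173,217). In the wrist picture the head is at (231,340), the tongue hole at about (333,279), the push plate at about (433,250) and the dish at (391,254). In the side picture the head is at (350,210) and the push plate at (245,277).

```bash
python3 - <<'E'
from h import *
s=arm.read_state()
I={n:cv2.imread(f"pics/{n}0.png") for n in("scene","side","wrist")}
win={"scene":(225,165,270,200),"side":(330,195,370,225),"wrist":(200,310,265,365)}
# red head: centroid rays, triangulate
A=np.zeros((3,3));b=np.zeros(3);rays={}
for n,(a,c,d,e) in win.items():
    h=cv2.cvtColor(I[n][c:e,a:d],cv2.COLOR_BGR2HSV)
    m=((h[...,0]<8)|(h[...,0]>172))&(h[...,1]>150)&(h[...,2]>80)
    v,u=np.nonzero(m);u=u.mean()+a;v=v.mean()+c
    o,q=ray(n,u,v,s);q/=np.linalg.norm(q);rays[n]=(o,q);P=np.eye(3)-np.outer(q,q);A+=P;b+=P@o
    print(n,round(u,1),round(v,1),m.sum(),onz(n,u,v,121,s).round(1))
X=np.linalg.solve(A,b);print("head",X.round(1),[np.linalg.norm((np.eye(3)-np.outer(q,q))@(X-o)).round(1) for o,q in rays.values()])
for nm,u,v,z in[("corner NR",440,169,30),("corner FR",184,231,30),("hole",333,279,40),("dish",391,254,50),("collar",236,311,72)]:
    print(nm,onz("wrist",u,v,z,s).round(1))
W=I["wrist"][150:370,170:470]; cv2.imwrite("pics/wc.png",cv2.resize(W,None,fx=2.6,fy=2.6,interpolation=cv2.INTER_CUBIC))
E
```

```text
scene 248.0 180.2 287 [671.6 144.  121. ]
side 349.6 209.6 280 [674.7 141.8 121. ]
wrist 230.7 339.9 1091 [675.2 141.3 121. ]
head [675.1 142.6 119.6] [np.float64(0.8), np.float64(0.6), np.float64(0.4)]
corner NR [438.6 -16.7  30. ]
corner FR [737.4  58.9  30. ]
hole [562.1 116.5  40. ]
dish [497.6  80.2  50. ]
collar [675.2 139.8  72. ]
```

View pics/wc.png

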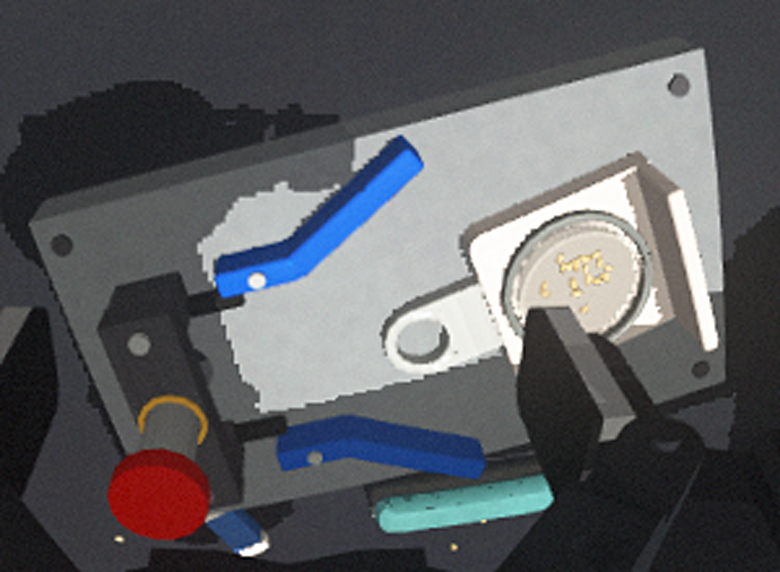

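The crop confirms the choice: the red head on its bridge shaft with the brass collar at crop (172,420), and the tongue hole at crop (422,340). The dish sits in its ring at (577,270), and the push plate's top strip runs from (680,190) to (710,350).

```bash
python3 - <<'E'
from h import *
s=arm.read_state()
f=lambda u,v,z:onz("wrist",u/2.6+170,v/2.6+150,z,s)[:2]
a,b=f(676,190,80),f(710,350,80)
print("plate top ends",a,b,(a+b)/2,np.linalg.norm(a-b),np.degrees(np.arctan2(*(a-b)[[0,1]]*[1,-1])))
h,d=f(422,340,40),f(577,270,50); print("hole,dish",h,d,np.linalg.norm(h-d),np.degrees(np.arctan2(*(h-d)[::-1])))
# rails' ends, z=52 : mouth ends and inner ends
for n,u,v in[("R mouth",411,150),("L mouth",484,462),("R pin",258,281),("L pin",315,458)]: print(n,f(u,v,52))
# bridge right/dock edges yaw
p,q=f(704,48,30),f(32,222,30); print("edge yaw",np.degrees(np.arctan2(*(p-q)[::-1]))+180,np.linalg.norm(p-q))
S=cv2.imread("pics/side0.png")[195:345,195:405];cv2.imwrite("pics/sc.png",cv2.resize(S,None,fx=3.8,fy=3.8,interpolation=cv2.INTER_CUBIC))
E
```

```text
plate top ends [469.42100801  31.37501414] [436.59197675 108.08274209] [453.00649238  69.72887812] 83.43752645134695 23.169740254051035
hole,dish [562.80467823 118.94463779] [496.42888454  80.00721827] 76.95367844738358 30.396771524268196
R mouth [574.9484468   23.52020105]
L mouth [528.51725852 183.67564922]
R pin [637.07229259  81.66926833]
L pin [611.48522931 177.44102584]
edge yaw 15.144465306899662 313.4714060791306
```

View pics/sc.png

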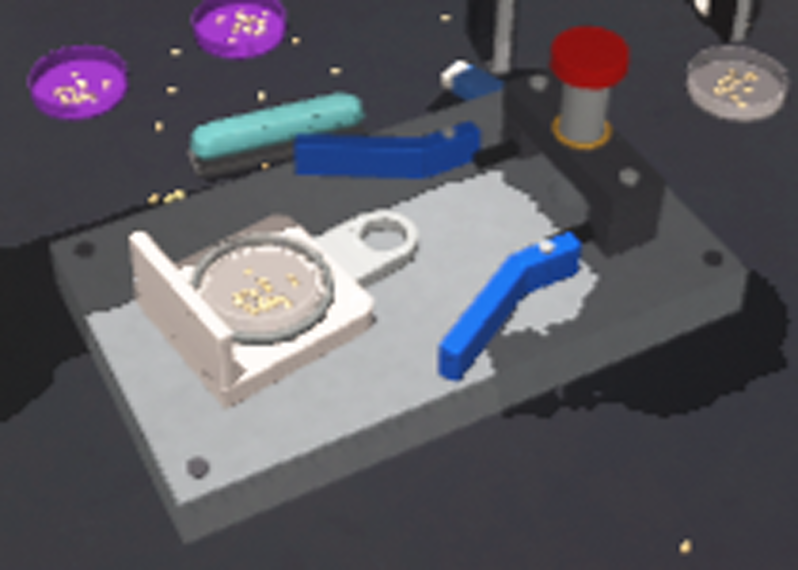

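The side crop shows the plate's top edge running from (137,235) to (235,340), the hole at (385,236) and the ring centre at (264,290). The dock's top corners are at (52,245), (181,502) and (745,272).

```bash
python3 - <<'E'
from h import *
f=lambda u,v,z:onz("side",u/3.8+195,v/3.8+195,z)[:2]
an=lambda v:np.degrees(np.arctan2(v[1],v[0]))
a,b=f(137,235,80),f(235,340,80);print("plate",a,b,(a+b)/2,np.linalg.norm(a-b),an(a-b)-90)
h,d=f(385,236,40),f(264,290,50);print("hole dish",h,d,np.linalg.norm(h-d),an(h-d))
L,Rr,F=f(52,245,30),f(181,502,30),f(745,272,30);print("dock",L,Rr,F,np.linalg.norm(L-Rr),np.linalg.norm(F-Rr),an(L-Rr)-90,an(F-Rr))
for y in(14.5,15,15.5):
    c,s=np.cos(np.radians(y)),np.sin(np.radians(y));M=np.array([[c,-s],[s,c]])
    print(y,"origin from RR",Rr-M@[-270,-92],"L",L-M@[-270,92],"F",F-M@[45,-92])
E
```

```text
plate [437.10130624 103.07661481] [474.00609689  26.81435265] [455.55370156  64.94548373] 84.72246575038344 25.82324197330493
hole dish [563.580949  116.5896314] [494.89275117  82.61257746] 76.63229551215282 26.319593619678574
dock [392.58023029 156.75962402] [440.45026521 -17.56205626] [740.31277762  62.37612059] 180.7749663552579 310.3347200433273 15.355339882563712 14.926928877651369
14.5 origin from RR [678.81516774 139.11012775] L [677.01505357 135.2926422 ] F [673.71117343 140.17860332]
15 origin from RR [677.43888616 141.18426193] L [677.19155554 137.77559018] F [673.03476328 139.59443958]
15.5 origin from RR [676.04455698 143.24630697] L [677.34638326 140.25998387] F [672.36347662 139.00439536]
```

drive_tool([
  [-1,-63,169,0,-27],
  [-1,-63,169,0,-27],
  [-1,-63,169,0,-27],
  [-1,-63,169,0,-27],
  [-1,-63,169,60,-27],
  [-1,-63,169,120,-27],
  [-1,-63,169,120,-27],
  [-1,-63,169,120,-27],
])

```text
clock: 0.95
position: [453.5, 62.0, 108.4]
ee_rot: [0.853, -0.523, -0.002, 0.003]
contact_force: [-0.4, 0.0, 1.0]
gripper_width: 85.4
grasp_force: 0.0
```

```bash
python3 - <<'E'
from h import *
s=arm.read_state(); print(s["clock"],s["position"],s["ee_rot"])
cv2.imwrite("pics/w1.png",arm.get_image("wrist"))
E
```

```text
0.95 [453.49507273  61.9992452  108.40048549] [ 0.85255361 -0.52262446 -0.00224145  0.0033162 ]
```

View pics/w1.png

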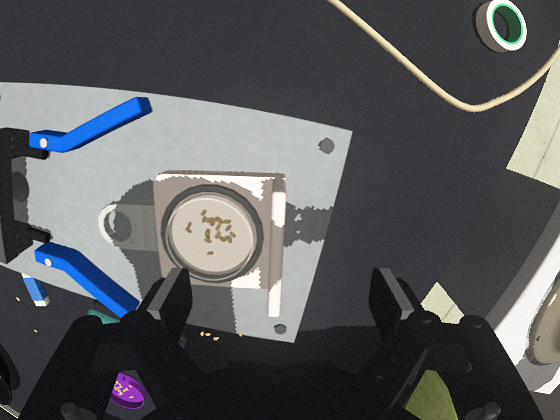

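The hover view shows the plate's top strip between the open fingers, from (279,178) to (274,317), with the dish centred at (211,234).

```bash
python3 - <<'E'
from h import *
s=arm.read_state()
f=lambda u,v,z:onz("wrist",u,v,z,s)[:2]
an=lambda v:np.degrees(np.arctan2(v[1],v[0]))
a,b=f(274,317,80),f(279,178,80);print((a+b)/2,np.linalg.norm(a-b),an(a-b)-90)
h,d=f(117,223,40),f(211.5,234,50);print(h,d,np.linalg.norm(h-d),an(h-d))
print("tool of plate",R.from_quat(s["ee_rot"]).inv().apply(np.r_[(a+b)/2,80]-s["position"]))
l,r=f(143,105,52),f(138,310,52);print("rail mouths",l,r,np.linalg.norm(l-r),an(r-l)-90,(l+r)/2)
e=f(351,131,30),f(294,342,30);print("rear dock corners",e,np.linalg.norm(e[0]-e[1]),an(e[1]-e[0])-90)
E
```

```text
[456.16564831  68.09939242] 92.18319062584982 24.874395730282302
[566.79379854 119.6946797 ] [496.10422323  87.77386832] 77.56258283255646 24.302184230749155
tool of plate [-4.48723968 -3.24788128 30.47709095]
rail mouths [573.17397831  27.10515379] [526.26780901 178.57385054] 158.56530141640505 17.20648083589157 [549.72089366 102.83950217]
rear dock corners (array([441.36001878, -16.53271589]), array([391.71676969, 161.78455996])) 185.0986305964431 15.557118966772379
```

drive_tool([
  [-1,-4,-2.5,0,1.5],
  [-1,-4,-2.5,45,1.5],
  [-1,-4,-2.5,45,1.5],
  [0,-4,-2.5,45,1.5],
  [0.5,-4,-2.5,45,1.5],
  [1,-4,-2.5,45,1.5],
  [1,-4,-2.5,45,1.5],
  [1,-4,-2.5,45,1.5],
  [1,-4,-2.5,45,1.5],
  [1,-4,-2.5,45,1.5],
])

```text
clock: 2.0
position: [456.4, 67.6, 67.0]
ee_rot: [0.846, -0.534, 0.0, 0.0]
contact_force: [-2.0, -1.1, 6.9]
gripper_width: 6.5
grasp_force: 61.3
```

drive_tool([
  [1,0,0,-3,0],
  [1,0,-3,-3,1],
  [1,-1,-8,-3,2],
  [1,-1.5,-14,-3,4],
  [1,-2.5,-20,-3,5],
  [1,-3.5,-26,-3,7],
  [1,-4.5,-32,-3,8],
  [1,-5,-37,-3,9.5],
  [1,-5.7,-41.4,-3,10.2],
  [1,-5.7,-41.4,-3,10.2],
  [1,-5.7,-41.4,-3,10.2],
])

```text
clock: 3.1
position: [491.1, 90.6, 69.2]
ee_rot: [0.795, -0.607, -0.0, 0.0]
contact_force: [-0.3, -0.4, -4.5]
gripper_width: 6.1
grasp_force: 59.9
```

```bash
python3 - <<'E'
from h import *
s=arm.read_state(); print(s["clock"],s["position"],s["ee_rot"],s["wrist_torque"])
cv2.imwrite("pics/w2.png",arm.get_image("wrist"));
S=arm.get_image("side");cv2.imwrite("pics/s2.png",S)
a=cv2.resize(cv2.imread("pics/w2.png")[60:340,0:330],None,fx=1.25,fy=1.25);b=cv2.resize(S[195:345,205:405],None,fx=1.9,fy=1.9)
c=np.zeros((350,800,3),np.uint8);c[:350,:412]=a[:350,:412];c[:285,415:795]=b;cv2.imwrite("pics/m2.png",c)
E
```

```text
3.1 [491.05886814  90.59303194  69.15551034] [ 7.94939103e-01 -6.06689139e-01 -1.85242098e-04  2.76501262e-04] [-0.07140645  0.20555936  0.00779964]
```

View pics/m2.png

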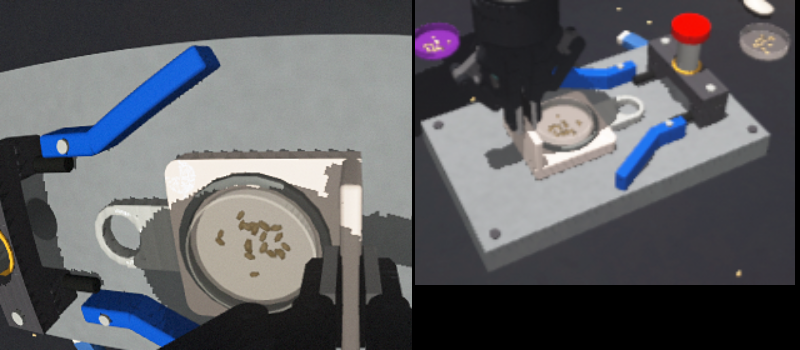

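```bash
python3 - <<'E'
from h import *
s=arm.read_state()
f=lambda u,v,z:onz("wrist",u/1.25,v/1.25+60,z,s)[:2]
an=lambda v:np.degrees(np.arctan2(v[1],v[0]))
p,q=f(63,147,52),f(105,321,52);print("pins",p,q,np.linalg.norm(p-q),an(q-p)-90)
h,d=f(120,236,41),f(258,243,51);print("hole dish",h,d,np.linalg.norm(h-d),an(h-d))
e1,e2=f(167,160,45),f(335,160,45);print("body right edge yaw",an(e1-e2),np.linalg.norm(e1-e2))
th=np.radians(15.3);M=np.array([[np.cos(th),np.sin(th)],[-np.sin(th),np.cos(th)]])
for n,x in dict(pins=(p+q)/2,hole=h,dish=d,tcp=s["position"][:2]).items():print(n,M@(x-[675.5,141]))
g=lambda u,v,z:onz("side",(u-415)/1.9+205,v/1.9+195,z)[:2]
for n,x in dict(hole=g(629,108,41),dish=g(564,127,51),Rp=g(677,122,52),Lp=g(626,68,52)).items():print("side",n,x,M@(x-[675.5,141]))
S=cv2.imread("pics/s2.png");h_=cv2.cvtColor(S[195:235,335:370+15],cv2.COLOR_BGR2HSV)
m=((h_[...,0]<8)|(h_[...,0]>172))&(h_[...,1]>150)&(h_[...,2]>80);v,u=np.nonzero(m);print(u.mean()+335,v.mean()+195)
E
```

```text
pins [638.02635538  80.89414609] [612.0867734  177.60999451] 100.13399646581188 15.013623077985528
hole dish [606.97301787 125.08046196] [531.90124513 100.62421478] 78.95491807263193 18.044135451387714
body right edge yaw 14.59778300737449 76.56372477980979
pins [-51.75555207   1.97911046]
hole [-70.29894603   2.72711527]
dish [-149.16332588   -1.05292174]
tcp [-1.91327731e+02 -1.51881740e-02]
side hole [608.19144218 121.15535509] [-70.15943575  -1.38038502]
side dish [534.19161957  98.44251155] [-147.52982091   -3.76166787]
side Rp [646.8069186   80.50149347] [-43.64004995 -50.78295237]
side Lp [617.92640274 171.52468088] [-47.47839971  44.63492809]
349.82068965517243 209.44827586206895
```

drive_tool([
  [1,0,0,2,0],
  [1,0,-3,2,0],
  [1,0,-8,2,0],
  [1,0,-14,2,0],
  [1,0,-20,2,0],
  [1,0,-26,2,0],
  [1,0,-30,2,0],
  [1,0,-32,2,0],
  [1,0,-32,2,0],
])

```text
clock: 4.1
position: [522.6, 99.3, 67.3]
ee_rot: [0.795, -0.607, 0.0, -0.0]
contact_force: [0.7, -0.4, -3.0]
gripper_width: 6.2
grasp_force: 60.1
```

drive_tool([
  [0.4,0,0,0,0],
  [0.4,0,0,0,0],
  [0.4,0,0,0,0],
  [0.4,0,0,4,0],
  [0.4,0,0,4,0],
])

```text
clock: 4.6
position: [521.8, 99.0, 62.9]
ee_rot: [0.795, -0.607, -0.0, 0.0]
contact_force: [-0.3, 0.0, -1.1]
gripper_width: 25.9
grasp_force: 0.0
```

drive_tool([
  [0.4,0,-4,0,0],
  [0.4,0,-8,0,0],
  [0.4,0,-11,0,0],
  [0.4,0,-15,0,0],
  [0.4,0,-19,0,0],
  [0.4,0,-23,0,0],
  [0.4,0,-27,0,0],
  [0.4,0,-31,0,0],
  [0.4,0,-35,0,0],
  [0.4,0,-38,0,0],
  [0.4,0,-38,0,0],
])

```text
clock: 5.7
position: [559.7, 109.5, 63.4]
ee_rot: [0.795, -0.607, 0.0, -0.001]
contact_force: [-0.2, 0.2, 0.6]
gripper_width: 25.4
grasp_force: 0.1
```

drive_tool([
  [0.4,0,-1,0,0],
  [0.4,0,-2,0,0],
  [0.4,0,-3,0,0],
  [0.4,0,-3,0,0],
])

```text
clock: 6.1
position: [560.7, 109.4, 63.1]
ee_rot: [0.795, -0.607, -0.001, 0.001]
contact_force: [-3.7, -2.8, 2.0]
gripper_width: 25.4
grasp_force: 2.1
```

```bash
python3 - <<'E'
from h import *
s=arm.read_state(); print(s["clock"],s["position"],s["contact_force"])
w=arm.get_image("wrist");S=arm.get_image("side")
c=np.zeros((350,800,3),np.uint8);c[:350,:412]=cv2.resize(w[60:340,0:330],None,fx=1.25,fy=1.25)[:350,:412];c[:285,415:795]=cv2.resize(S[195:345,205:405],None,fx=1.9,fy=1.9);cv2.imwrite("pics/m3.png",c)
E
```

```text
6.1 [560.71097909 109.37224774  63.08555206] [-3.67081722 -2.8419554   2.00845106]
```

View pics/m3.png

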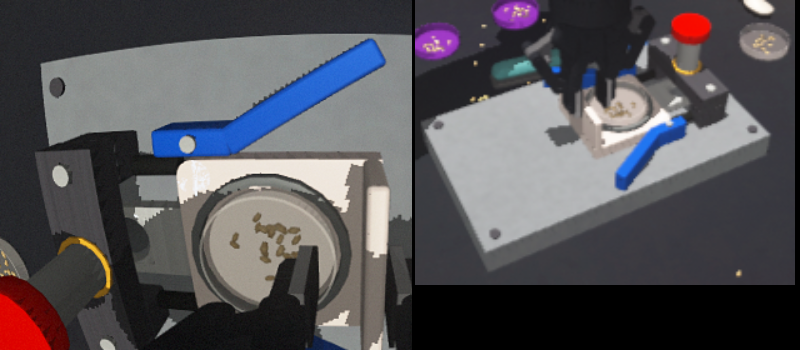

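drive_tool([
  [0.4,0,-1,0,0],
  [0.4,0,-2,0,0],
  [0.4,0,-3,0,0],
  [0.4,0,-3,0,0],
  [0.4,0,-3,0,0],
])

```text
clock: 6.7
position: [562.3, 109.7, 62.7]
ee_rot: [0.795, -0.607, -0.001, 0.002]
contact_force: [-7.3, -1.3, 2.6]
gripper_width: 25.7
grasp_force: 3.6
```

drive_tool([
  [0.4,0,2,0,0],
  [0.4,0,5,0,0],
  [0.4,0,10,0,0],
  [0.4,0,10,0,0],
  [0.4,0,10,-40,0],
  [0.4,0,10,-80,0],
  [0.4,0,10,-120,0],
  [0.4,0,10,-120,0],
])

```text
clock: 7.5
position: [559.5, 109.8, 190.6]
ee_rot: [0.795, -0.606, 0.004, -0.007]
contact_force: [0.1, 0.7, 0.2]
gripper_width: 25.9
grasp_force: 0.0
```

```bash
python3 - <<'E'
from h import *
s=arm.read_state(); print(s["clock"],s["position"],s["contact_force"],s["ee_rot"])
w=arm.get_image("wrist");S=arm.get_image("side");cv2.imwrite("pics/w4.png",w)
c=np.zeros((420,800,3),np.uint8);c[:,:400]=w[:,:400];c[:300,400:]=cv2.resize(S[195:345,205:405],None,fx=2,fy=2);cv2.imwrite("pics/m4.png",c)
E
```

```text
7.5 [559.48728308 109.78301786 190.58972411] [0.09768505 0.67688625 0.22651377] [ 0.79542728 -0.60599565  0.00449272 -0.00667355]
```

View pics/m4.png

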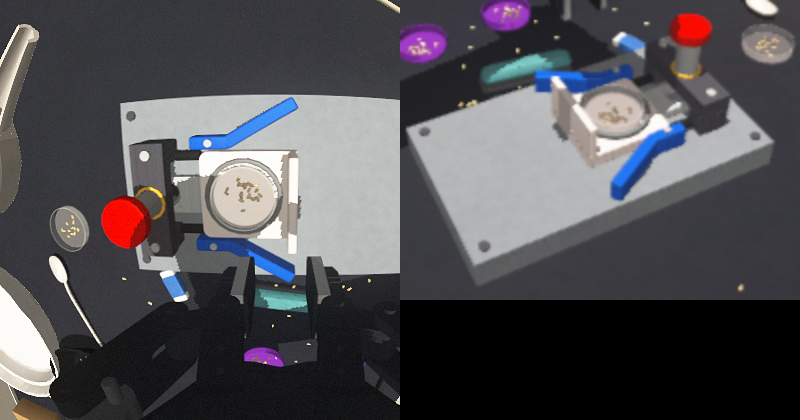

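```bash
python3 - <<'E'
from h import *
s=arm.read_state();f=lambda u,v,z:onz("wrist",u,v,z,s)[:2]
an=lambda v:np.degrees(np.arctan2(v[1],v[0]))
I=cv2.imread("pics/w4.png");h_=cv2.cvtColor(I[190:255,95:160],cv2.COLOR_BGR2HSV)
m=((h_[...,0]<8)|(h_[...,0]>172))&(h_[...,1]>150);v,u=np.nonzero(m);print(u.mean()+95,v.mean()+190)
H=f(u.mean()+95,v.mean()+190,121);col=f(148,204,72);d=f(243,194,50);a,b=f(292,252,80),f(294,151,80)
e,g=f(203,151,44),f(288,151,44)
print("head",H,"collar",col,"dish",d,"plate",(a+b)/2,np.linalg.norm(a-b),an(a-b)-90,"edge",an(e-g))
th=np.radians(15.2);M=np.array([[np.cos(th),np.sin(th)],[-np.sin(th),np.cos(th)]])
for o in(H,np.array([675.2,142])):print("dish rel",M@(d-o),"plate rel",M@((a+b)/2-o))
t=np.array([675.2,142,127]);print("tool shift to head top",R.from_quat(s["ee_rot"]).inv().apply(t-s["position"]))
E
```

```text
125.77100737100737 221.43783783783783
head [667.24877031 136.11169152] collar [668.64410203 138.43967559] dish [590.08297848 114.60065149] plate [548.26678689 103.05462366] 84.7267317984824 14.8691431231628 edge 14.561202214392527
dish rel [-80.10622385  -0.52647286] plate rel [-123.48678202   -0.70482724]
dish rel [-89.32314241  -4.12406129] plate rel [-132.70370058   -4.30241567]
tool shift to head top [  -0.51355591 -123.51265452   58.52170909]
```

The carrier sits square between the rails against the buffers: dish at (243,193), plate top at (293,200), drift head at (126,221). Next I move above the drift with the fingers shut.

drive_tool([
  [1,0,-40,0,0],
  [1,0,-80,0,0],
  [1,0,-110,0,0],
  [1,0,-123,0,0],
  [1,0,-123,0,0],
  [1,0,-123,20,0],
  [1,0,-123,40,0],
  [1,0,-123,40,0],
  [1,0,-123,40,0],
  [1,0,-123,40,0],
])

```text
clock: 8.6
position: [674.0, 140.7, 144.6]
ee_rot: [0.795, -0.607, 0.001, -0.001]
contact_force: [0.3, 0.0, 1.1]
gripper_width: -0.3
grasp_force: 0.0
```

```bash
python3 - <<'E'
from h import *
s=arm.read_state(); print(s["clock"],s["position"],s["contact_force"],s["ee_rot"])
w=arm.get_image("wrist");S=arm.get_image("side");C=arm.get_image("scene")
for n,I in(("wrist",w),("side",S),("scene",C)):
    h=cv2.cvtColor(I,cv2.COLOR_BGR2HSV)
    m=(((h[...,0]<8)|(h[...,0]>172))&(h[...,1]>150)&(h[...,2]>60)).astype(np.uint8)
    k,l,st,ce=cv2.connectedComponentsWithStats(m)
    for i in range(1,k):
        if st[i,4]>60: print(n,st[i],ce[i].round(1),onz(n,*ce[i],121,s).round(1))
c=np.zeros((420,800,3),np.uint8);c[:,:400]=w[:,80:480];c[:360,400:]=cv2.resize(S[160:280,280:410],(400,360));cv2.imwrite("pics/m5.png",c)
E
```

```text
8.6 [674.02119051 140.67518263 144.5825897 ] [0.32007486 0.02271886 1.05757664] [ 7.95060738e-01 -6.06529039e-01  6.66249466e-04 -7.10019833e-04]
wrist [ 244  219   71   54 2583] [279.1 243.9] [677.  135.9 121. ]
side [192  80  55  48 951] [221.3 106.7] [468.1 682.5 121. ]
side [340 202  20  16 272] [349.6 209.8] [674.6 141.4 121. ]
side [ 353  387   76   33 1840] [389.  405.8] [ 598.6 -232.2  121. ]
scene [ 382  158   53   43 1846] [408.3 178.8] [505.5 -79.3 121. ]
scene [237 173  23  15 298] [248.2 180. ] [671.8 143.5 121. ]
```

View pics/m5.png

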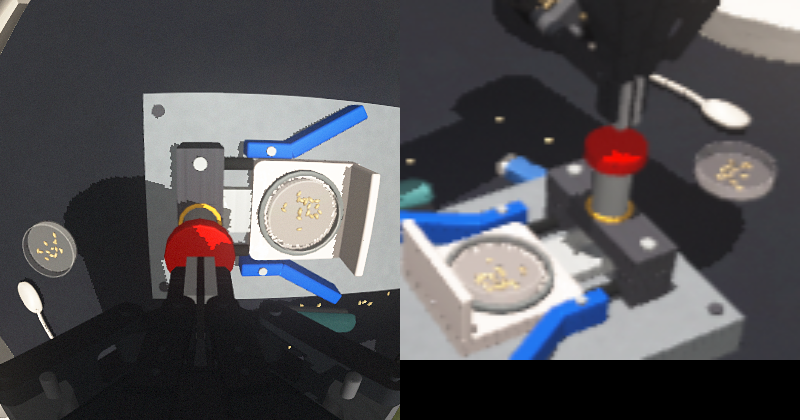

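Shut fingertips stand centred above the red head: (200,245) in the left half, (620,110) against the head at (616,150) in the right half. Pressing down.

drive_tool([
  [1,0,0,12,0],
  [1,0,0,18,0],
  [1,0,0,22,0],
  [1,0,0,26,0],
  [1,0,0,30,0],
  [1,0,0,34,0],
  [1,0,0,38,0],
  [1,0,0,42,0],
  [1,0,0,46,0],
  [1,0,0,50,0],
  [1,0,0,54,0],
  [1,0,0,54,0],
])

```text
clock: 9.95
position: [673.6, 140.6, 89.8]
ee_rot: [0.795, -0.607, 0.0, -0.0]
contact_force: [-1.9, 1.6, 4.4]
gripper_width: -0.0
grasp_force: 2.2
```

drive_tool([
  [1,0,0,2,0],
  [1,0,0,4,0],
  [1,0,0,6,0],
  [1,0,0,8,0],
  [1,0,0,10,0],
  [1,0,0,10,0],
])

```text
clock: 10.55
position: [673.9, 140.7, 85.9]
ee_rot: [0.796, -0.606, 0.001, -0.0]
contact_force: [-11.8, 0.9, 24.8]
gripper_width: 0.1
grasp_force: 12.8
```

Home: the TCP stopped at z = 85.9 with 25 N. Lifting off and checking.

drive_tool([
  [1,0,0,-10,0],
  [1,0,0,-40,0],
  [1,0,0,-80,0],
  [1,0,0,-120,0],
  [1,0,0,-120,0],
  [1,0,0,-120,0],
])

```text
clock: 11.15
position: [673.9, 140.6, 199.8]
ee_rot: [0.795, -0.607, 0.0, -0.001]
contact_force: [-0.1, -0.0, -0.4]
gripper_width: 0.3
grasp_force: 0.0
```

```bash
python3 - <<'E'
from h import *
s=arm.read_state(); print(s["clock"],s["position"],s["contact_force"])
w=arm.get_image("wrist");S=arm.get_image("side")
for n,I in(("side",S),("wrist",w)):
    h=cv2.cvtColor(I,cv2.COLOR_BGR2HSV)
    m=(((h[...,0]<8)|(h[...,0]>172))&(h[...,1]>150)&(h[...,2]>60)).astype(np.uint8)
    k,l,st,ce=cv2.connectedComponentsWithStats(m)
    for i in range(1,k):
        if 60<st[i,4]: print(n,ce[i].round(1),onz(n,*ce[i],80,s).round(1))
c=np.zeros((420,800,3),np.uint8);c[:,:400]=w[:,80:480];c[:360,400:]=cv2.resize(S[180:300,270:400],(400,360));cv2.imwrite("pics/m6.png",c)
E
```

```text
11.15 [673.93611859 140.6421706  199.81679954] [-0.08334712 -0.02179374 -0.39690596]
side [221.4 106.6] [471.1 777.4  80. ]
side [348.3 225.9] [675.3 141.2  80. ]
side [389.  405.8] [ 612.4 -214.4   80. ]
wrist [279.9 203.4] [675.  141.6  80. ]
```

View pics/m6.png

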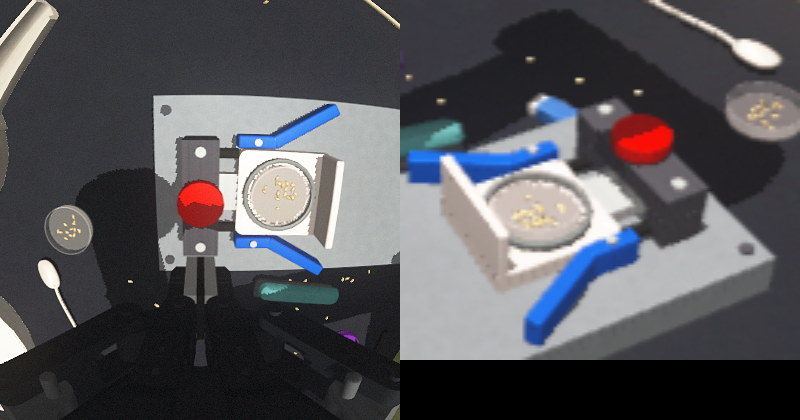

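The drift is fully home: the head at (200,203) sits on the bridge, and both cameras agree on its position at z = 80. The dish is in its ring at (279,193), the carrier is square, and the robot touches nothing.

```bash
python3 -c "
from bench import arm
print(arm.job_done())"
```

```text
the job is handed in; nothing more can be done
None
```

I handed the job in at about 11 s: the carrier was pushed up to the buffers and released, the drift was pressed fully home (fingertips stopped at z = 85.9 mm), and the last pictures show the dish in its ring and the stapler in place; I did not re-measure the stapler or eraser, and the hand-in returned no verdict.

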